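Clamp the tube rack: screw the lever bolt snug and fold its lever

ROBOT

A 7-joint arm with a two-finger parallel gripper is mounted at the origin on a cart in front of the work surface, level with it; the furniture and walls round the work are solid. World frame = base frame: x ahead of the robot, y to its left, z up, the work surface at z = 0. Lengths are in m, angles in rad, forces in N, time in s.
With the tool pointing down it reaches from about 0.4 to 0.875 m from the base axis. Payload 19.3 kg.
Tool frame: the origin (TCP) lies on the centre line of the jaws, within the pads' length; the fingertips stand 8 mm ahead of it and the grasp point (between the pads) lies 11 mm behind it (bot.tip_extent is the distance from the TCP to the fingertips, in m); x points along the fingers, y is the direction in which the jaws open and shut, and the axes are right-handed (so a half turn about x gives the same grasp; the last joint's range is limited). The gripper opens to 85 mm and grips with 20 to 120 N. Pads are 22 mm wide; open, the fingers measure 114 mm over their backs; the gripper's body (76 mm by 85 mm) begins 54 mm behind the grasp point. The pads swing forward as they close: fully open they stand 13 mm farther back than shut.
Start: joints at [1.147, 0.521, -0.036, 1.599, 0.021, 1.021, -0.113], TCP at [0.217, -0.586, 0.239] pointing down, gripper open.
Joint ranges: [-2.91, 2.91], [-0.3, 2.13], [-1.5, 1.42], [0.17, 2.43], [-1.26, 4.41], [0.16, 1.93], [-2.52, 2.52]. Speed limits (rad/s): [1.89, 1.89, 2.39, 2.39, 3.01, 3.01, 3.01].

INTERFACE

Orientations are given as [roll, pitch, yaw] about the fixed x, y, z axes, in that order (R = Rz(yaw) Ry(pitch) Rx(roll)).
In Python, from workcell import sensors, imaging, order, bot gives the robot as it stands.
- The arm moves only by the tool arm_command, never from a script. Its argument "commands" is a list of rows, each an object of numbers: "dx", "dy", "dz": the shift along the tool's x, y, z in cm; "twist": the turn about the tool's x in rad. A call has 1 to 12 rows; each row is the pose to reach, as a shift and turn from the pose measured when the call began, along the tool's axes at that moment; what a row does not reach only later rows make up. A row lasts 1/12 s, in which the tool goes at most 41.7 mm and 7.16 degrees, less where a joint would pass 70% of its speed; a pose out of reach is approached as far as the arm can. A call with a gripper value outside its range is refused whole. "grip" is the closure, from -1 (fully open) to 1 (shut), set as the call begins (left out, the last holds). The fingers move at their own pace and stop on an object; "squeeze" is the grip in N (left out, the last holds). Time passes only in rows, so rows that repeat a pose let the fingers close. It gives the time, the measured TCP pose, the force and the opening at its end, in the units of the state.
- sensors.observe(): the state, without advancing time (a new reading comes with each control period).
- imaging.grab_frame(name): name is "side" or "top"; returns the picture (400x640x3 uint8, red, green, blue); there is no depth.
- imaging.camera_info(name): a dict with "fx", "fy", "cx", "cy" (pixels), "origin" and "attitude" of the camera in the world. Camera axes: x right, y down, z forward; pixel columns grow to the right and rows downward; lengths in m; the calibration is good to about 2 mm. A picture is of the moment at which its call begins. camera_info takes no time and is no camera call.
- order.job_done(): hands the job in, once; it reports no verdict.
The state is a dict: "clock": time; "qpos": joint angles; "qd": joint speeds; "joint_efforts": joint torques, N m; "position": TCP position; "tool_rot": TCP orientation; "force": force on the tool from outside, world axes, zero at the start; "moment": the same for the moment, N m; "grip_width": finger opening in m.
Only numpy, scipy, OpenCV 4.12 (cv2) and the standard library are available. Lean on these libraries where they do the work, as an engineer would, in place of code of your own. Each camera call takes 0.05 s, during which the arm holds its last target.

TASK

Clamp the white tube rack in its hold-down station: turn the bolt with the upright red lever clockwise until its claw presses the rack's rim and the bolt feels snug - clearly stiffer, but do not force it, or the thread strips. Keep the lever upright while you screw; then fold it fully down flat and let go. Leave the vials and the funnel beside the station standing where they are.

Things in the scene. Friction and masses are not known exactly. Their poses are not given: they have to be found in the camera images.
- clamp: fixed hold-down station on the worktop, pose varies: aluminium base plate 236 x 212 x 10 mm; on its far half a white tube rack (136 x 181 mm, rim 44 mm above the worktop; tubes in its far rows reach 92 mm). Origin: on the vertical bolt axis at worktop height; x points from the bolt to the rack, z up
- rack_rim (a point): the spot on the rack's near rim that the claw presses: 44 mm above the worktop, 44 mm from the bolt axis along the clamp's x; fixed
- claw_pad (a point): underside centre of the 14 mm rubber pad under the claw's end (dark strap 78 x 58 x 10 mm; moves only up and down, with the bolt). Starts 1.0 to 2.0 mm above rack_rim, touches when they coincide; 5 mm travel per bolt turn.
- spring_washer (a point): top of the brass spring washer under the bolt head, on the bolt axis, 59 mm above the worktop when snug. Once the pad touches, further turning squeezes it by 0.8 mm per rad: snug is at least 0.12 mm, stripped more than 0.48 mm, far finer than the pose readings, so it has to be felt. Let go, the head springs back until about 0.09 mm of squeeze is left, and stays
- head_seat (a point): underside of the bolt head on the bolt axis: level with spring_washer while that is not squeezed; the washer's height above it is the squeeze
- bolt_pivot (a point): the lever's pivot in the bolt head, on the bolt axis, 82 mm above the worktop when snug (up to 2 mm more before). Below it a dark knurled disc 36 mm across; cheeks reach 8 mm above the pivot. Axes turn with the bolt: z up, y along the pivot pin, x the side to which the lever folds. When snug, x lies within 1.6 rad of the direction away from the rack
- lever_end (a point): centre of the red lever's free end, 80 mm from the pivot. The lever is a flat blade 10 mm thick (its x), 26 mm wide (its y, along the pin), flat from 14 to 80 mm from the pivot. Axes turn with the lever: z from pivot to end, x normal to the broad face on the side to which it folds. Upright, it can be gripped across its thickness to turn the bolt
- flip_lever (a joint): lever angle in rad: 0 upright (starts at 0 to 0.12), 1.57 folded flat and level (its stop). It stays where it is left; folding takes about 0.32 N m at the start and 0.5 N m at the end (5 to 8 N near the lever's end), pushing on the broad face opposite to its folding side
- vial: bystander: white plastic vial with white cap, 36 mm across, 90 mm tall, standing free on the worktop beside the station; origin at the centre of its underside, z up
- funnel: bystander: white moulded funnel adapter, neck up, 45 mm across, 45 mm tall, standing free on the worktop beside the station; origin at the centre of its underside, z up
- bluecap_vial: bystander: vial with dark blue cap, 33 mm across, 104 mm tall, standing free on the worktop beside the station; origin at the centre of its underside, z up
- head: the bolt's head with the lever; frame like bolt_pivot, origin on the axis at worktop height. Right-handed: clockwise from above screws it in, lowering head and claw. 1.2 to 2.5 rad until the pad touches, at about 0.06 N m; from there the resisting torque is 0.9 N m per rad of further turn, with 0.1 N m friction either way. Good: 0.2 to 0.45 rad past touching; past 0.6 rad the thread strips

How it is judged:
On the way, in this order (a step that is already met when the one before it is completed fails the run):
1. the bolt is screwed in snug (claw pad on the rim, spring washer squeezed at least 0.12 mm) while the lever is still upright (less than 0.5 rad) (z of claw_pad in the frame of rack_rim below 0.0003 m and z of spring_washer in the frame of head_seat above 0.00012 m and value of joint flip_lever below 0.5 rad), for 0.2 s.
2. the lever is folded down flat (more than 1.47 rad) with the bolt still tight (washer still squeezed by 0.03 mm or more) (value of joint flip_lever above 1.47 rad and z of claw_pad in the frame of rack_rim below 0.0003 m and z of spring_washer in the frame of head_seat between 3e-05 and 0.00048 m), for 0.2 s.
At the end, for the whole second after the job is handed in: the claw's rubber pad is on the rack's rim (within 0.3 mm) and the spring washer is squeezed 0.03 to 0.48 mm (bolt tight, not stripped), the lever lies folded flat (beyond 1.47 rad of 1.57) and at rest, and the two vials and the funnel stand upright (within 0.2 rad) within 30 mm of where they stood (all of step 2 and velocity of joint flip_lever below 0.05 rad/s and distance of each of vial, funnel, bluecap_vial from where it was at the start of the episode below 0.03 m and angle between each of vial, funnel, bluecap_vial's own z axis and vertical below 0.2 rad); the robot touches nothing.
It fails at once if the bolt is forced more than 0.6 rad past touching (spring washer squeezed more than 0.48 mm): the thread strips (z of spring_washer in the frame of head_seat above 0.00048 m).
It fails at once if a vial or the funnel is shifted more than 30 mm or tipped more than 0.5 rad (distance of any of vial, funnel, bluecap_vial from where it was at the start of the episode above 0.03 m or angle between any of vial, funnel, bluecap_vial's own z axis and vertical above 0.5 rad).
It also fails if it takes over 72 s, if anything falls off the work surface, if the arm or the gripper's body presses on something with over 40 N, if the wrist force passes 120 N, or if a joint passes its speed limit or range.

## Working session

There is one attempt and no reset: what is moved stays moved. The work goes in short steps, Python scripts to look and compute and a tool call to move; the robot and the scene stay as the last step left them, time stands still between calls to the robot, and variables do not carry over. Pictures are saved under pics/ and viewed, and the job is handed in when it is done.

Besides the shell and the picture viewer there is one more tool, called after "Request:" by a JSON object that holds its "fn" and its "kwargs", one argument or row to a line. arm_command: Moves the arm, as the interface text tells. Its arguments: {"type":"object","properties":{"commands":{"type":"array"},"grip":{"type":"number"},"squeeze":{"type":"number"}},"required":["commands"]}

```bash
ls; mkdir -p pics
python3 - <<'E'
from workcell import sensors, imaging, order, bot
import cv2
print(sensors.observe()); print(bot.tip_extent)
for n in("side","top"):
    print(imaging.camera_info(n)); cv2.imwrite(f"pics/{n}0.png",imaging.grab_frame(n)[:,:,::-1])
E
```

```text
pics
{'clock': 0.0, 'qpos': array([ 1.14682695,  0.5220412 , -0.03633372,  1.5999802 ,  0.02118638,
        1.02111061, -0.11280791]), 'qd': array([ 1.33374852e-03,  6.45447441e-06,  8.72881442e-04,  8.20959284e-04,
        5.73004231e-04, -5.20023113e-04, -9.97477044e-04]), 'joint_efforts': array([-5.04782438e-04, -9.27105832e+01,  1.98007688e+00, -3.69933486e+01,
        1.78990024e-02,  8.15239531e-03, -4.40112262e-05]), 'position': array([ 0.21638401, -0.58600301,  0.23871867]), 'tool_rot': array([-1.51221434,  1.56964139,  1.98312766]), 'force': array([-0.45446748, -0.66361559,  0.04285702]), 'moment': array([ 0.0031371 ,  0.04333727, -0.07343116]), 'grip_width': 0.08538096106657209}
0.008
{'fx': 392.2228253234904, 'fy': 392.2228253234904, 'cx': 317.54655394294264, 'cy': 198.83252537061958, 'origin': array([0.24629178, 0.72512393, 0.45436542]), 'attitude': array([-1.9898579 , -0.00879534, -2.71692755])}
{'fx': 441.4357388260262, 'fy': 441.4357388260262, 'cx': 320.1224402919256, 'cy': 200.6915769190145, 'origin': array([0.41756092, 0.00802986, 1.00486535]), 'attitude': array([-2.93553903,  0.00460872, -1.50845198])}
```

View pics/side0.png

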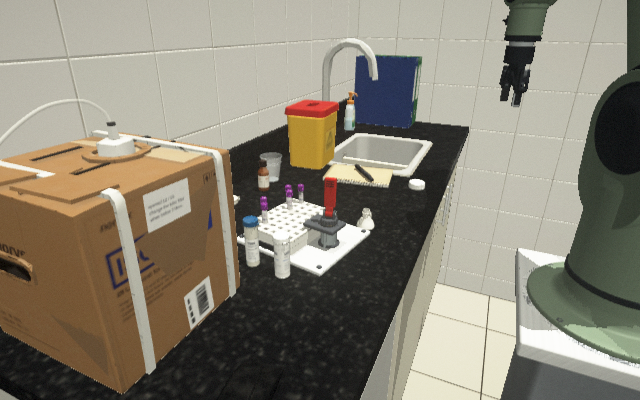

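View pics/top0.png

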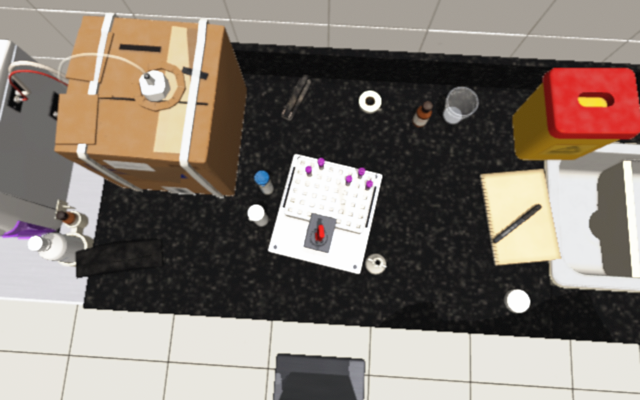

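The side view shows the station near (320,230), with the red lever at about (330,195). In the top view the lever is at (320,232), the white vial at (258,215), the blue-cap vial at (263,180) and the funnel at (376,264). Next I'll zoom in and measure.

```bash
cat > h.py <<'E'
import numpy as np, cv2
from scipy.spatial.transform import Rotation as Ro
from workcell import sensors, imaging, order, bot
CI={n:imaging.camera_info(n) for n in("side","top")}
def ray(n,u,v):
    c=CI[n];R=Ro.from_euler('xyz',c['attitude']).as_matrix()
    d=R@np.array([(u-c['cx'])/c['fx'],(v-c['cy'])/c['fy'],1.]);return np.array(c['origin']),d/np.linalg.norm(d)
def onz(n,u,v,z):
    o,d=ray(n,u,v);return o+d*(z-o[2])/d[2]
def proj(n,p):
    c=CI[n];R=Ro.from_euler('xyz',c['attitude']).as_matrix()
    q=R.T@(np.array(p)-c['origin']);return np.array([c['fx']*q[0]/q[2]+c['cx'],c['fy']*q[1]/q[2]+c['cy']])
def tri(a,b):
    (o1,d1),(o2,d2)=ray('top',*a),ray('side',*b)
    s=np.linalg.lstsq(np.c_[d1,-d2],o2-o1,rcond=None)[0];p,q=o1+s[0]*d1,o2+s[1]*d2
    return (p+q)/2,np.linalg.norm(p-q)
def redmask(im):
    h=cv2.cvtColor(im,cv2.COLOR_RGB2HSV);return (((h[...,0]<8)|(h[...,0]>172))&(h[...,1]>150)&(h[...,2]>60)).astype(np.uint8)
def crop(im,u0,u1,v0,v1,s,name):
    cv2.imwrite(name,cv2.resize(im[v0:v1,u0:u1,::-1],None,fx=s,fy=s,interpolation=cv2.INTER_CUBIC))
E
python3 - <<'E'
from h import *
im={n:cv2.imread(f"pics/{n}0.png")[:,:,::-1].copy() for n in CI}
crop(im['top'],240,400,140,280,5,'pics/tc.png'); crop(im['side'],230,390,160,290,5,'pics/sc.png')
for n in CI:
    m=redmask(im[n]); k,l,st,c=cv2.connectedComponentsWithStats(m)
    for i in range(1,k):
        if st[i,4]>15: print(n,st[i],c[i], cv2.minAreaRect(np.argwhere(l==i)[:,::-1].astype(np.float32)))
for p in [(292,155),(383,183),(365,271),(269,253)]: print(onz('top',*p,.01))
E
```

```text
side [285 100  54  18 701] [312.04136947 108.47931526] ((311.5761413574219, 108.43401336669922), (52.65156936645508, 16.315574645996094), 4.085616588592529)
side [324 177  13  40 403] [329.61290323 195.43672457] ((329.44000244140625, 196.57998657226562), (12.036993980407715, 38.71807098388672), 3.1798300743103027)
top [ 542   67   98   73 6239] [591.94406155 102.45215579] ((590.5, 103.0), (72.0, 97.0), 90.0)
top [10 70 43  8 72] [29.08333333 72.45833333] ((31.0, 73.5), (42.0, 7.0), 0.0)
top [10 81  7  8 18] [13.11111111 84.94444444] ((12.750004768371582, 84.75000762939453), (9.192388534545898, 1.4142134189605713), 45.0)
top [315 225   9  16 104] [319.59615385 232.76923077] ((319.0, 232.5), (15.0, 8.0), 90.0)
[0.7304316  0.09848665 0.01      ]
[ 0.67562584 -0.11744763  0.01      ]
[ 0.47128611 -0.08417018  0.01      ]
[0.49787457 0.13278466 0.01      ]
```

View pics/tc.png

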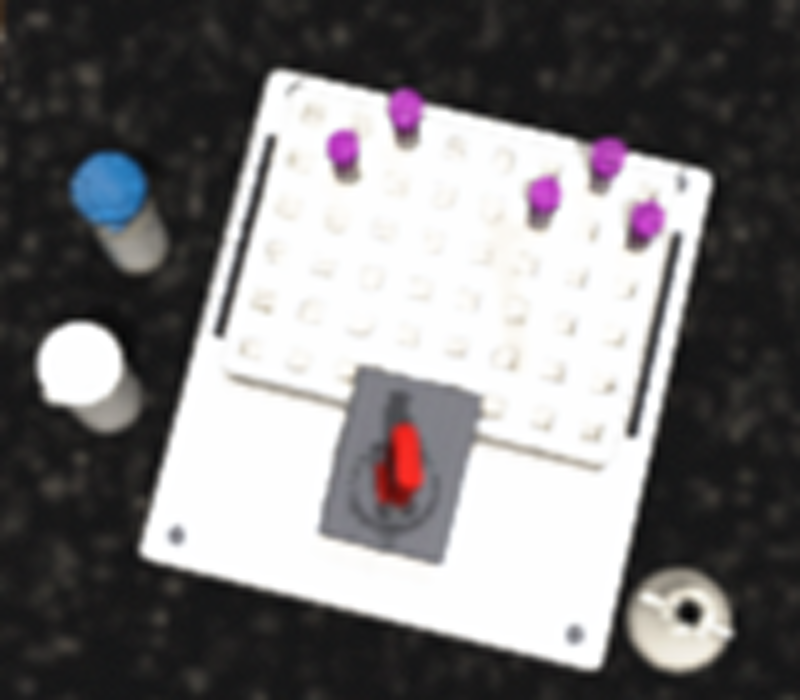

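View pics/sc.png

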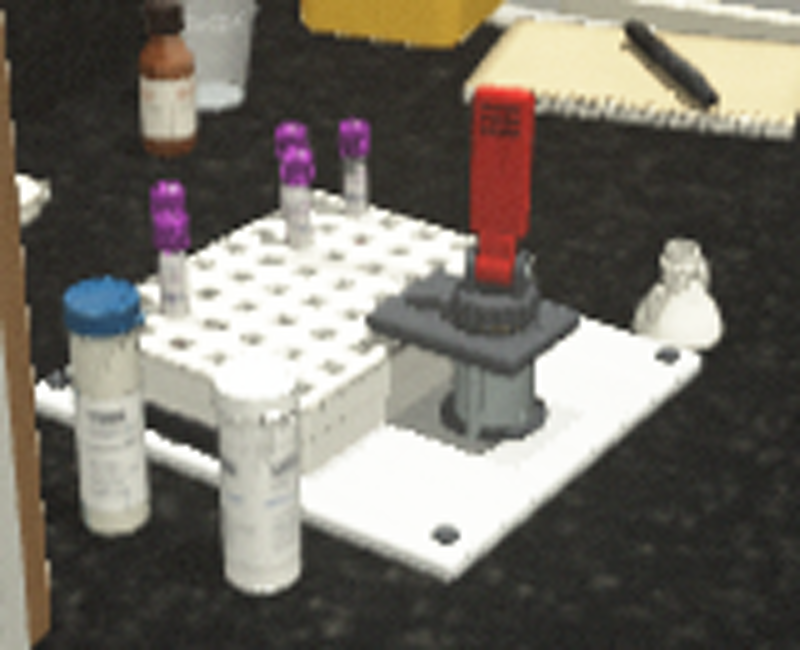

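Run:
```python
from h import *
P=[onz('top',240+x/5,140+y/5,.01) for x,y in[(275,70),(713,175),(600,668),(143,553)]]
for i in range(4): print(P[i], np.linalg.norm(P[i]-P[i-1]))
e=[P[0]-P[3],P[1]-P[2]]; print('clamp x yaw',[np.arctan2(d[1],d[0]) for d in e], 'y->',[np.arctan2(d[0],-d[1]) for d in (P[1]-P[0],P[2]-P[3])])
T=lambda x,y:(240+x/5,140+y/5); S=lambda x,y:(230+x/5,160+y/5)
print('lever end',tri(T(406,457),S(504,92)))
a,b=onz('top',*T(402,425),.163),onz('top',*T(411,489),.163);print('top edge',a,b,np.linalg.norm(a-b),np.arctan2(*(a-b)[1::-1]),(a+b)/2)
print('disc',tri(T(394,489),S(497,290)), onz('top',*T(394,489),.068))
# strap corners z~0.062
for p in [(360,366),(482,394),(443,562),(320,533)]: print('strap',onz('top',*T(*p),.058))
for n,p,z in[('bluecap',(110,188),.104),('vial',(80,365),.09),('funnel',(688,612),.045)]: print(n,onz('top',*T(*p),z))
s=sensors.observe();R=Ro.from_euler('xyz',s['tool_rot']).as_matrix();print(R)
```

```text
[0.73331406 0.09161732 0.01      ] 0.2340259025229731
[ 0.69476304 -0.11588028  0.01      ] 0.21104842204757535
[ 0.46488078 -0.07331087  0.01      ] 0.2337905243756088
[0.50318499 0.13414651 0.01      ] 0.21096391516218727
clamp x yaw [np.float64(-0.18274397914816756), np.float64(-0.18310504651174428)] y-> [np.float64(-0.18369571957575412), np.float64(-0.18258030138380632)]
lever end (array([0.53326037, 0.01708794, 0.16114005]), np.float64(0.0001303994791814074))
top edge [0.54523784 0.01935194 0.163     ] [0.52074568 0.01437309 0.163     ] 0.024993097674166066 0.20055102873927486 [0.53299176 0.01686251 0.163     ]
disc (array([0.53184709, 0.02237803, 0.07152713]), np.float64(0.0007023404275371141)) [0.53194225 0.02231968 0.068     ]
strap [0.58594904 0.04064432 0.058     ]
strap [ 0.57688001 -0.0130819   0.058     ]
strap [ 5.03169055e-01 -4.20856404e-04  5.80000000e-02]
strap [0.51228888 0.05296734 0.058     ]
bluecap [0.64737913 0.1493714  0.104     ]
vial [0.57343247 0.15731998 0.09      ]
funnel [ 0.48941187 -0.10727892  0.045     ]
[[-4.01393115e-04  3.46391139e-01 -9.38090090e-01]
 [ 9.10408833e-04 -9.38089651e-01 -3.46391366e-01]
 [-9.99999505e-01 -9.93084614e-04  6.11851748e-05]]
```

The bolt axis is near (0.532, 0.022) and the clamp's x yaw is −0.183. The fold side now points to yaw ≈ −1.37, leaning slightly that way. I'll move above it.

Request:
{"fn": "arm_command", "kwargs": {
  "commands": [
    {"dy":-46.1,"dz":-50.7},
    {"dy":-46.1,"dz":-50.7},
    {"dy":-46.1,"dz":-50.7},
    {"dy":-46.1,"dz":-50.7},
    {"dy":-46.1,"dz":-50.7},
    {"dy":-46.1,"dz":-50.7},
    {"dy":-46.1,"dz":-50.7},
    {"dy":-46.1,"dz":-50.7},
    {"dy":-46.1,"dz":-50.7},
    {"dy":-46.1,"dz":-50.7},
    {"dy":-46.1,"dz":-50.7},
    {"dy":-46.1,"dz":-50.7}
  ],
  "grip": -1
}}

```text
validation failed for argument at $.co...
```

```bash
cat >> h.py <<'E'
def st(q=False):
    s=sensors.observe();R=Ro.from_euler('xyz',s['tool_rot']).as_matrix()
    print('t',round(s['clock'],2),'p',s['position'].round(4),'yawY',round(np.arctan2(R[1,1],R[0,1]),4),'tilt',R[:,0].round(3),'q',s['qpos'].round(2),'F',s['force'].round(2),'M',s['moment'].round(3),'w',round(s['grip_width'],4))
    return s,R
def go(x,y,z):
    s,R=st();print('dxyz cm',(R.T@(np.array([x,y,z])-s['position'])*100).round(2))
E
python3 -c "
from h import *
go(.532,.022,.239)"
```

```text
t 0.1 p [ 0.2164 -0.5861  0.2388] yawY -1.2171 tilt [-0.     0.001 -1.   ] q [ 1.15  0.52 -0.04  1.6   0.02  1.02 -0.11] F [-0.45  0.56  0.24] M [-0.017  0.002 -0.023] w 0.0848
dxyz cm [ 2.000e-02 -4.611e+01 -5.067e+01]
```

Request:
{"fn": "arm_command", "kwargs": {
  "commands": [
    {"dx":0,"dy":-2.5,"dz":-2.8,"twist":0},
    {"dx":0,"dy":-5,"dz":-5.6,"twist":0}
  ],
  "grip": -1
}}

```text
clock: 0.27
position: [0.2507, -0.5195, 0.2379]
tool_rot: [-1.228, 1.569, 2.265]
force: [2.2, -0.2, 0.3]
grip_width: 0.0854
```

Request:
{"fn": "arm_command", "kwargs": {
  "commands": [
    {"dx":0,"dy":-2.5,"dz":-2.8,"twist":0},
    {"dx":0,"dy":-5,"dz":-5.6,"twist":0},
    {"dx":0,"dy":-7.5,"dz":-8.4,"twist":0},
    {"dx":0,"dy":-10,"dz":-11.2,"twist":0},
    {"dx":0,"dy":-12.5,"dz":-14,"twist":0},
    {"dx":0,"dy":-15,"dz":-16.8,"twist":0},
    {"dx":0,"dy":-17.5,"dz":-19.6,"twist":0},
    {"dx":0,"dy":-20,"dz":-22.4,"twist":0},
    {"dx":0,"dy":-22.5,"dz":-25.2,"twist":0},
    {"dx":0,"dy":-25,"dz":-28,"twist":0},
    {"dx":0,"dy":-27.5,"dz":-30.5,"twist":0}
  ]
}}

```text
clock: 1.18
position: [0.4433, -0.1545, 0.2383]
tool_rot: [-1.308, 1.569, 2.185]
force: [1.2, 0.1, -0.2]
grip_width: 0.0851
```

```bash
python3 -c "
from h import *
go(.532,.022,.239)"
```

```text
t 1.18 p [ 0.4433 -0.1545  0.2383] yawY -1.2198 tilt [-0.001  0.002 -1.   ] q [ 0.39  0.28 -0.22  1.99  0.08  0.88 -1.09] F [ 1.15  0.07 -0.22] M [-0.092 -0.028  0.001] w 0.0851
dxyz cm [ -0.05 -13.52 -14.4 ]
```

Request:
{"fn": "arm_command", "kwargs": {
  "commands": [
    {"dx":0,"dy":-2.5,"dz":-2.6,"twist":-0.12},
    {"dx":0,"dy":-5,"dz":-5.2,"twist":-0.24},
    {"dx":0,"dy":-7.5,"dz":-7.8,"twist":-0.36},
    {"dx":0,"dy":-10,"dz":-10.4,"twist":-0.48},
    {"dx":0,"dy":-12.5,"dz":-13,"twist":-0.6},
    {"dx":0,"dy":-13.5,"dz":-14.4,"twist":-0.72},
    {"dx":0,"dy":-13.5,"dz":-14.4,"twist":-0.84},
    {"dx":0,"dy":-13.5,"dz":-14.4,"twist":-0.96},
    {"dx":0,"dy":-13.5,"dz":-14.4,"twist":-1.08},
    {"dx":0,"dy":-13.5,"dz":-14.4,"twist":-1.2},
    {"dx":0,"dy":-13.5,"dz":-14.4,"twist":-1.32},
    {"dx":0,"dy":-13.5,"dz":-14.4,"twist":-1.44}
  ]
}}

```text
clock: 2.18
position: [0.532, 0.0218, 0.2382]
tool_rot: [-2.581, 1.568, 2.358]
force: [0.8, 0.4, -0.1]
grip_width: 0.0853
```

Request:
{"fn": "arm_command", "kwargs": {
  "commands": [
    {"dx":0,"dy":0,"dz":0,"twist":-0.12},
    {"dx":0,"dy":0,"dz":0,"twist":-0.24},
    {"dx":0,"dy":0,"dz":0,"twist":-0.36},
    {"dx":0,"dy":0,"dz":0,"twist":-0.48},
    {"dx":0,"dy":0,"dz":0,"twist":-0.6},
    {"dx":0,"dy":0,"dz":0,"twist":-0.72},
    {"dx":0,"dy":0,"dz":0,"twist":-0.84},
    {"dx":0,"dy":0,"dz":0,"twist":-0.96},
    {"dx":0,"dy":0,"dz":0,"twist":-1.08},
    {"dx":0,"dy":0,"dz":0,"twist":-1.2},
    {"dx":0,"dy":0,"dz":0,"twist":-1.32},
    {"dx":0,"dy":0,"dz":0,"twist":-1.44}
  ]
}}

```text
clock: 3.18
position: [0.5318, 0.0217, 0.2381]
tool_rot: [2.378, 1.568, 2.479]
force: [-0.5, 0.5, -0.2]
grip_width: 0.0855
```

```bash
python3 -c "
from h import *
go(.532,.022,.239)
for n in CI: crop(imaging.grab_frame(n),*((220,420,130,290) if n=='top' else (230,390,100,290)),4 if n=='top' else 3,'pics/%s1.png'%n)"
```

```text
t 3.18 p [0.5318 0.0217 0.2381] yawY 1.672 tilt [-0.002  0.002 -1.   ] q [ 0.52  0.52 -0.93  1.81  0.47  1.06  1.08] F [-0.53  0.53 -0.2 ] M [ 0.014 -0.037  0.035] w 0.0855
dxyz cm [-0.09  0.03  0.02]
```

View pics/side1.png

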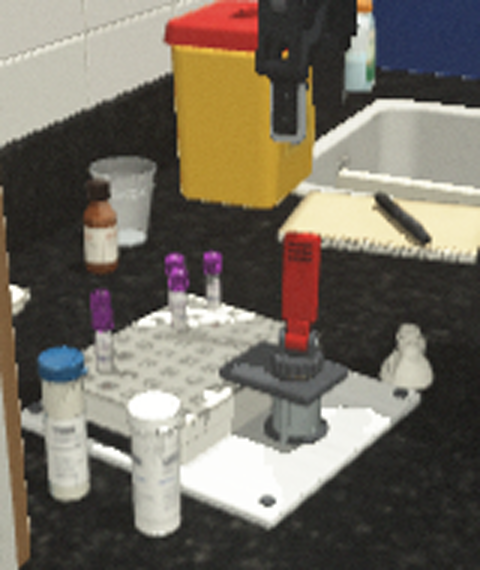

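Request:
{"fn": "arm_command", "kwargs": {
  "commands": [
    {"dx":0,"dy":0,"dz":0,"twist":-0.1},
    {"dx":2,"dy":0,"dz":0,"twist":-0.1},
    {"dx":4,"dy":0,"dz":0,"twist":-0.1},
    {"dx":5.5,"dy":0,"dz":0,"twist":-0.1},
    {"dx":5.5,"dy":0,"dz":0,"twist":-0.1}
  ]
}}

```text
clock: 3.7
position: [0.5304, 0.0213, 0.1804]
tool_rot: [2.649, 1.564, 2.842]
force: [-0.9, -0.0, 0.1]
grip_width: 0.0855
```

```bash
python3 -c "
from h import *
go(.532,.022,.124)
crop(imaging.grab_frame('side'),250,390,120,270,4,'pics/side2.png')"
```

```text
t 3.7 p [0.5304 0.0213 0.1804] yawY 1.7644 tilt [-0.006  0.002 -1.   ] q [ 0.5   0.6  -0.9   1.87  0.56  0.96  1.1 ] F [-0.91 -0.04  0.07] M [ 0.046 -0.008  0.018] w 0.0855
dxyz cm [5.64 0.02 0.21]
```

View pics/side2.png

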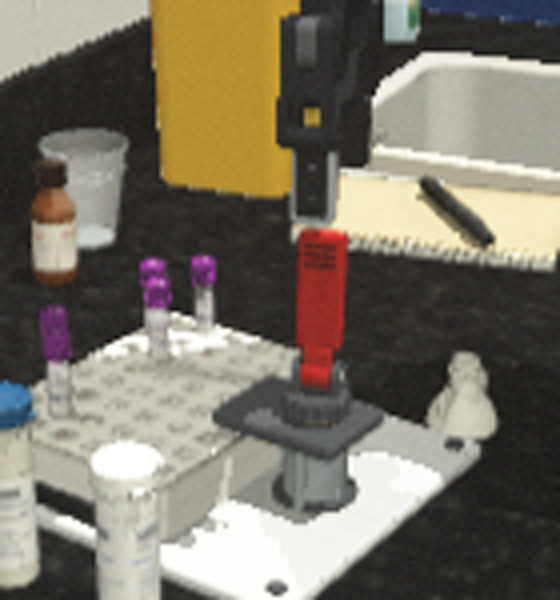

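The fingers (crop about (315,190)) straddle the lever top at (322,232). I'll descend and grip.

Request:
{"fn": "arm_command", "kwargs": {
  "commands": [
    {"dx":1.5,"dy":0,"dz":0.2,"twist":0},
    {"dx":3,"dy":0,"dz":0.2,"twist":0},
    {"dx":4.5,"dy":0,"dz":0.2,"twist":0},
    {"dx":5.6,"dy":0,"dz":0.2,"twist":0},
    {"dx":5.6,"dy":0,"dz":0.2,"twist":0},
    {"dx":5.6,"dy":0,"dz":0.2,"twist":0}
  ]
}}

```text
clock: 4.25
position: [0.5328, 0.0224, 0.1263]
tool_rot: [2.515, 1.565, 2.709]
force: [-0.9, 0.8, 0.4]
grip_width: 0.0853
```

```bash
python3 -c "
from h import *
go(.532,.022,.124)
"
```

```text
t 4.25 p [0.5328 0.0224 0.1263] yawY 1.7648 tilt [-0.005  0.002 -1.   ] q [ 0.45  0.67 -0.84  1.91  0.65  0.87  1.03] F [-0.9   0.79  0.36] M [-0.029 -0.021 -0.007] w 0.0853
dxyz cm [ 0.23 -0.02 -0.09]
```

Request:
{"fn": "arm_command", "kwargs": {
  "commands": [
    {"dx":0.1,"dy":0,"dz":-0.1,"twist":0},
    {"dx":0.1,"dy":0,"dz":-0.1,"twist":0},
    {"dx":0.1,"dy":0,"dz":-0.1,"twist":0},
    {"dx":0.1,"dy":0,"dz":-0.1,"twist":0},
    {"dx":0.1,"dy":0,"dz":-0.1,"twist":0},
    {"dx":0.1,"dy":0,"dz":-0.1,"twist":0},
    {"dx":0.1,"dy":0,"dz":-0.1,"twist":0},
    {"dx":0.1,"dy":0,"dz":-0.1,"twist":0}
  ],
  "grip": 1,
  "squeeze": 60
}}

```text
clock: 4.92
position: [0.532, 0.0221, 0.1256]
tool_rot: [2.513, 1.566, 2.707]
force: [-0.6, 0.0, 4.2]
grip_width: 0.0089
```

```bash
python3 -c "
from h import *
go(.532,.022,.124)
crop(imaging.grab_frame('side'),250,390,120,270,4,'pics/side3.png')"
```

```text
t 4.92 p [0.532  0.0221 0.1256] yawY 1.7645 tilt [-0.005  0.002 -1.   ] q [ 0.45  0.67 -0.84  1.91  0.65  0.87  1.03] F [-0.56  0.01  4.24] M [-0.186  0.252 -0.071] w 0.0089
dxyz cm [ 0.16 -0.01  0.  ]
```

View pics/side3.png

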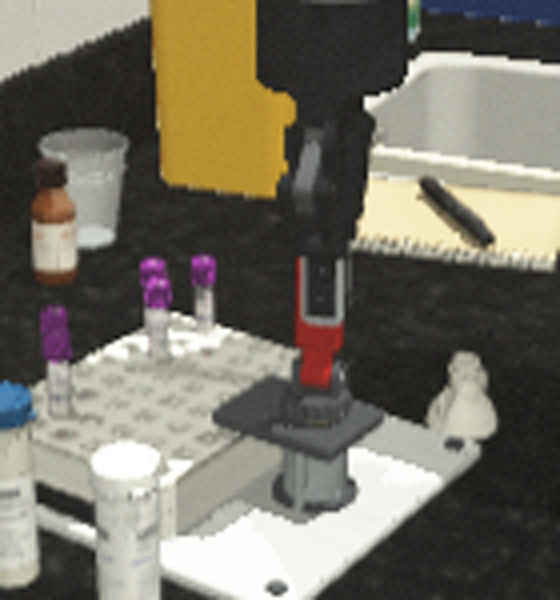

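Request:
{"fn": "arm_command", "kwargs": {
  "commands": [
    {"dx":0,"dy":0,"dz":0,"twist":0.09},
    {"dx":0.01,"dy":0,"dz":0,"twist":0.18},
    {"dx":0.02,"dy":0,"dz":0,"twist":0.27},
    {"dx":0.03,"dy":0,"dz":0,"twist":0.36},
    {"dx":0.04,"dy":0,"dz":0,"twist":0.45},
    {"dx":0.05,"dy":0,"dz":0,"twist":0.54},
    {"dx":0.05,"dy":0,"dz":0,"twist":0.63},
    {"dx":0.06,"dy":0,"dz":0,"twist":0.72},
    {"dx":0.07,"dy":0,"dz":0,"twist":0.81},
    {"dx":0.08,"dy":0,"dz":0,"twist":0.9},
    {"dx":0.08,"dy":0,"dz":0,"twist":0.9}
  ]
}}

```text
clock: 5.88
position: [0.5323, 0.0239, 0.1251]
tool_rot: [2.938, 1.565, 2.227]
force: [1.0, 8.0, -0.6]
grip_width: 0.0095
```

```bash
python3 -c "
from h import *
go(.532,.022,.124)
crop(imaging.grab_frame('side'),250,390,120,270,4,'pics/side4.png')"
```

```text
t 5.88 p [0.5323 0.0239 0.1251] yawY 0.8596 tilt [-0.003  0.004 -1.   ] q [ 0.3   0.6  -0.62  1.92  0.48  0.78  0.27] F [ 0.99  8.03 -0.63] M [ 2.251 -0.353 -0.054] w 0.0095
dxyz cm [ 0.1  -0.17  0.1 ]
```

View pics/side4.png

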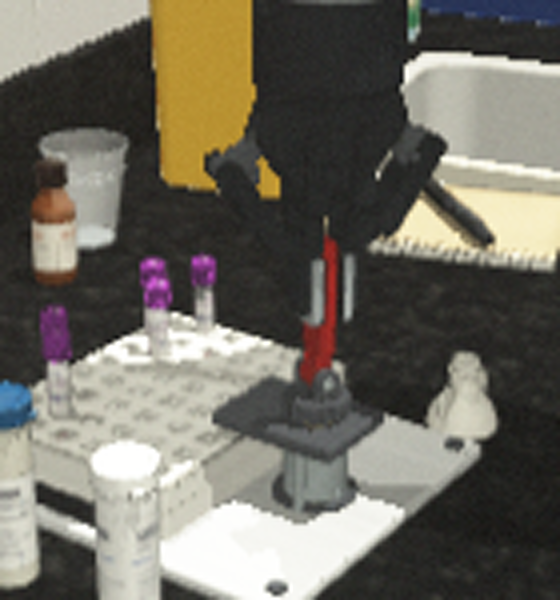

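The bolt is turning with the lever, which stays upright. I'll continue in smaller steps and watch the torque.

Request:
{"fn": "arm_command", "kwargs": {
  "commands": [
    {"dx":0,"dy":0,"dz":0,"twist":0.08},
    {"dx":0.01,"dy":0,"dz":0,"twist":0.16},
    {"dx":0.02,"dy":0,"dz":0,"twist":0.22},
    {"dx":0.02,"dy":0,"dz":0,"twist":0.22}
  ]
}}

```text
clock: 6.27
position: [0.5327, 0.025, 0.1249]
tool_rot: [2.928, 1.565, 1.999]
force: [1.5, 5.4, -3.8]
grip_width: 0.0095
```

```bash
cat >> h.py <<'E'
def tq():
    s,R=st(); print('MZ',s['moment'][2].round(3),'e7',s['joint_efforts'].round(3), 'turn',1.7645-np.arctan2(R[1,1],R[0,1]))
E
python3 -c "
from h import *
tq()"
```

```text
t 6.27 p [0.5327 0.025  0.1249] yawY 0.6418 tilt [-0.002  0.005 -1.   ] q [ 0.26  0.59 -0.57  1.92  0.44  0.76  0.08] F [ 1.54  5.36 -3.78] M [ 1.476 -0.654 -0.057] w 0.0095
MZ -0.057 e7 [  1.852 -86.768  -6.513 -26.007   0.357   1.597  -1.953] turn 1.1227388597455854
```

Request:
{"fn": "arm_command", "kwargs": {
  "commands": [
    {"dx":0.01,"dy":0,"dz":0,"twist":0.05},
    {"dx":0.01,"dy":0,"dz":0,"twist":0.1},
    {"dx":0.01,"dy":0,"dz":0,"twist":0.1}
  ]
}}

```text
clock: 6.52
position: [0.5329, 0.0254, 0.1249]
tool_rot: [2.917, 1.565, 1.888]
force: [2.6, 3.5, -3.6]
grip_width: 0.0096
```

```bash
python3 -c "
from h import *
tq()"
```

```text
t 6.52 p [0.5329 0.0254 0.1249] yawY 0.5418 tilt [-0.002  0.006 -1.   ] q [ 0.24  0.59 -0.55  1.92  0.42  0.75  0.  ] F [ 2.56  3.47 -3.57] M [ 0.991 -0.786 -0.035] w 0.0096
MZ -0.035 e7 [  1.165 -86.738  -6.983 -26.04    0.092   1.453  -1.511] turn 1.222702740655655
```

Request:
{"fn": "arm_command", "kwargs": {
  "commands": [
    {"dx":0.01,"dy":0,"dz":0,"twist":0.05},
    {"dx":0.01,"dy":0,"dz":0,"twist":0.1},
    {"dx":0.01,"dy":0,"dz":0,"twist":0.1}
  ]
}}

```text
clock: 6.77
position: [0.5331, 0.0256, 0.1248]
tool_rot: [2.922, 1.564, 1.794]
force: [3.3, 2.7, -4.3]
grip_width: 0.0092
```

```bash
python3 -c "
from h import *
tq()"
```

```text
t 6.77 p [0.5331 0.0256 0.1248] yawY 0.4426 tilt [-0.001  0.006 -1.   ] q [ 0.23  0.58 -0.52  1.92  0.4   0.75 -0.08] F [ 3.33  2.72 -4.33] M [ 0.888 -0.842 -0.083] w 0.0092
MZ -0.083 e7 [ 9.9100e-01 -8.6685e+01 -6.6130e+00 -2.5802e+01 -6.1000e-02  1.5400e+00
 -1.4960e+00] turn 1.3219092910439145
```

Request:
{"fn": "arm_command", "kwargs": {
  "commands": [
    {"dx":0.01,"dy":0,"dz":0,"twist":0.05},
    {"dx":0.01,"dy":0,"dz":0,"twist":0.1},
    {"dx":0.01,"dy":0,"dz":0,"twist":0.1}
  ]
}}

```text
clock: 7.02
position: [0.5333, 0.0259, 0.1247]
tool_rot: [2.95, 1.564, 1.724]
force: [3.1, 3.8, -4.0]
grip_width: 0.009
```

```bash
python3 -c "
from h import *
tq()"
```

```text
t 7.02 p [0.5333 0.0259 0.1247] yawY 0.3441 tilt [-0.001  0.006 -1.   ] q [ 0.21  0.58 -0.49  1.92  0.38  0.74 -0.16] F [ 3.13  3.82 -3.96] M [ 0.879 -1.113 -0.043] w 0.009
MZ -0.043 e7 [  0.939 -86.693  -6.082 -25.52   -0.147   1.709  -1.495] turn 1.42038170722273
```

Request:
{"fn": "arm_command", "kwargs": {
  "commands": [
    {"dx":0.01,"dy":0,"dz":0,"twist":0.05},
    {"dx":0.01,"dy":0,"dz":0,"twist":0.1},
    {"dx":0.01,"dy":0,"dz":0,"twist":0.1}
  ]
}}

```text
clock: 7.27
position: [0.5336, 0.026, 0.1247]
tool_rot: [2.962, 1.564, 1.637]
force: [3.9, 3.5, -5.6]
grip_width: 0.0096
```

```bash
python3 -c "
from h import *
tq()"
```

```text
t 7.27 p [0.5336 0.026  0.1247] yawY 0.2458 tilt [-0.     0.007 -1.   ] q [ 0.19  0.57 -0.47  1.92  0.36  0.73 -0.24] F [ 3.94  3.51 -5.57] M [ 0.832 -1.265 -0.018] w 0.0096
MZ -0.018 e7 [  0.907 -86.725  -5.53  -25.227  -0.215   1.9    -1.495] turn 1.5186720924540305
```

Request:
{"fn": "arm_command", "kwargs": {
  "commands": [
    {"dx":0.02,"dy":0,"dz":0,"twist":0.05},
    {"dx":0.02,"dy":0,"dz":0,"twist":0.1},
    {"dx":0.02,"dy":0,"dz":0,"twist":0.1}
  ]
}}

```text
clock: 7.52
position: [0.5339, 0.0261, 0.1245]
tool_rot: [2.963, 1.564, 1.54]
force: [3.6, 2.0, -3.5]
grip_width: 0.0089
```

```bash
python3 -c "
from h import *
tq()"
```

```text
t 7.52 p [0.5339 0.0261 0.1245] yawY 0.1478 tilt [ 0.     0.007 -1.   ] q [ 0.17  0.57 -0.44  1.92  0.35  0.73 -0.33] F [ 3.61  1.98 -3.45] M [ 0.867 -1.335 -0.006] w 0.0089
MZ -0.006 e7 [  0.844 -86.163  -4.971 -24.863  -0.235   1.955  -1.401] turn 1.6167379079087245
```

Request:
{"fn": "arm_command", "kwargs": {
  "commands": [
    {"dx":0.02,"dy":0,"dz":0,"twist":0.05},
    {"dx":0.02,"dy":0,"dz":0,"twist":0.1},
    {"dx":0.02,"dy":0,"dz":0,"twist":0.1}
  ]
}}

```text
clock: 7.77
position: [0.5342, 0.0262, 0.1244]
tool_rot: [2.97, 1.564, 1.448]
force: [5.1, 1.9, -3.6]
grip_width: 0.0097
```

```bash
python3 -c "
from h import *
tq()"
```

```text
t 7.77 p [0.5342 0.0262 0.1244] yawY 0.0495 tilt [ 0.001  0.007 -1.   ] q [ 0.15  0.56 -0.42  1.92  0.33  0.72 -0.41] F [ 5.09  1.94 -3.63] M [ 0.728 -1.367 -0.037] w 0.0097
MZ -0.037 e7 [  0.741 -85.957  -4.474 -24.701  -0.278   1.967  -1.397] turn 1.7150455418789792
```

Request:
{"fn": "arm_command", "kwargs": {
  "commands": [
    {"dx":0.02,"dy":0,"dz":0,"twist":0.05},
    {"dx":0.02,"dy":0,"dz":0,"twist":0.1},
    {"dx":0.02,"dy":0,"dz":0,"twist":0.1}
  ]
}}

```text
clock: 8.02
position: [0.5345, 0.0262, 0.1244]
tool_rot: [2.963, 1.564, 1.343]
force: [4.7, 2.0, -3.9]
grip_width: 0.009
```

```bash
python3 -c "
from h import *
tq()
crop(imaging.grab_frame('side'),270,370,150,250,6,'pics/side5.png')"
```

```text
t 8.02 p [0.5345 0.0262 0.1244] yawY -0.0488 tilt [ 0.002  0.007 -1.   ] q [ 0.13  0.56 -0.39  1.92  0.31  0.71 -0.49] F [ 4.7   2.   -3.89] M [ 0.634 -1.412 -0.009] w 0.009
MZ -0.009 e7 [  0.614 -85.845  -4.003 -24.608  -0.325   1.961  -1.408] turn 1.8133016359429965
```

View pics/side5.png

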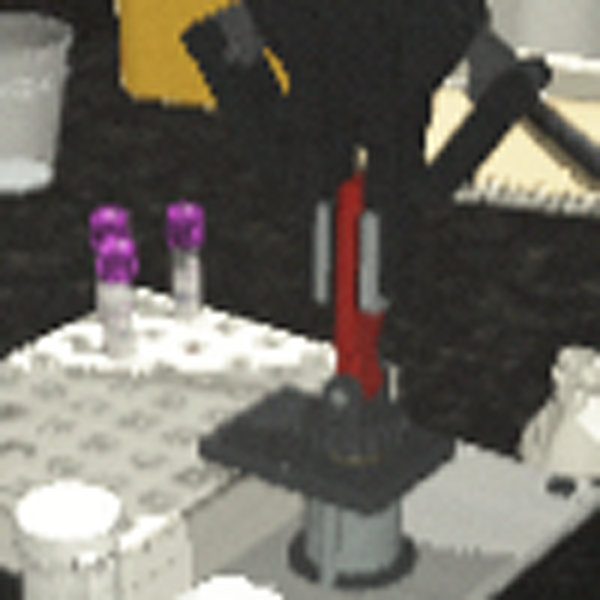

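Request:
{"fn": "arm_command", "kwargs": {
  "commands": [
    {"dx":0.02,"dy":0,"dz":0,"twist":0.05},
    {"dx":0.02,"dy":0,"dz":0,"twist":0.1},
    {"dx":0.02,"dy":0,"dz":0,"twist":0.1}
  ]
}}

```text
clock: 8.32
position: [0.5349, 0.0263, 0.1243]
tool_rot: [2.969, 1.564, 1.254]
force: [4.3, 1.2, -2.9]
grip_width: 0.0094
```

```bash
python3 -c "
from h import *
tq()"
```

```text
t 8.32 p [0.5349 0.0263 0.1243] yawY -0.1447 tilt [ 0.002  0.007 -1.   ] q [ 0.11  0.56 -0.37  1.92  0.29  0.71 -0.57] F [ 4.25  1.24 -2.86] M [ 0.575 -1.475  0.004] w 0.0094
MZ 0.004 e7 [  0.544 -85.648  -3.558 -24.493  -0.354   1.96   -1.372] turn 1.9092101323181838
```

Request:
{"fn": "arm_command", "kwargs": {
  "commands": [
    {"dx":0.02,"dy":0,"dz":0,"twist":0.05},
    {"dx":0.02,"dy":0,"dz":0,"twist":0.1},
    {"dx":0.02,"dy":0,"dz":0,"twist":0.1}
  ]
}}

```text
clock: 8.57
position: [0.5352, 0.0263, 0.1242]
tool_rot: [2.981, 1.563, 1.167]
force: [5.1, 1.5, -2.8]
grip_width: 0.0093
```

```bash
python3 -c "
from h import *
tq()"
```

```text
t 8.57 p [0.5352 0.0263 0.1242] yawY -0.2431 tilt [ 0.003  0.007 -1.   ] q [ 0.1   0.56 -0.34  1.92  0.27  0.7  -0.65] F [ 5.12  1.47 -2.82] M [ 0.56  -1.429 -0.044] w 0.0093
MZ -0.044 e7 [  0.38  -85.561  -3.109 -24.408  -0.41    1.957  -1.387] turn 2.0075732971085407
```

Request:
{"fn": "arm_command", "kwargs": {
  "commands": [
    {"dx":0.02,"dy":0,"dz":0,"twist":0.05},
    {"dx":0.02,"dy":0,"dz":0,"twist":0.1},
    {"dx":0.02,"dy":0,"dz":0,"twist":0.1}
  ]
}}

```text
clock: 8.82
position: [0.5355, 0.0263, 0.1241]
tool_rot: [2.998, 1.563, 1.086]
force: [4.1, 1.6, -3.6]
grip_width: 0.0094
```

```bash
python3 -c "
from h import *
tq()"
```

```text
t 8.82 p [0.5355 0.0263 0.1241] yawY -0.3415 tilt [ 0.004  0.007 -1.   ] q [ 0.08  0.55 -0.32  1.92  0.25  0.7  -0.73] F [ 4.13  1.56 -3.61] M [ 0.414 -1.447 -0.038] w 0.0094
MZ -0.038 e7 [  0.232 -85.459  -2.669 -24.335  -0.458   1.946  -1.398] turn 2.106037126932577
```

Request:
{"fn": "arm_command", "kwargs": {
  "commands": [
    {"dx":0.02,"dy":0,"dz":0,"twist":0.05},
    {"dx":0.02,"dy":0,"dz":0,"twist":0.1},
    {"dx":0.02,"dy":0,"dz":0,"twist":0.1}
  ]
}}

```text
clock: 9.07
position: [0.5358, 0.0262, 0.1241]
tool_rot: [3.017, 1.563, 1.006]
force: [5.7, 2.0, -3.3]
grip_width: 0.0089
```

```bash
python3 -c "
from h import *
tq()"
```

```text
t 9.07 p [0.5358 0.0262 0.1241] yawY -0.4401 tilt [ 0.004  0.007 -1.   ] q [ 0.06  0.55 -0.29  1.93  0.23  0.69 -0.81] F [ 5.68  2.02 -3.34] M [ 0.38  -1.5   -0.033] w 0.0089
MZ -0.033 e7 [  0.101 -85.31   -2.244 -24.248  -0.502   1.939  -1.379] turn 2.2045604688839124
```

Request:
{"fn": "arm_command", "kwargs": {
  "commands": [
    {"dx":0.02,"dy":0,"dz":0,"twist":0.05},
    {"dx":0.02,"dy":0,"dz":0,"twist":0.1},
    {"dx":0.02,"dy":0,"dz":0,"twist":0.1}
  ]
}}

```text
clock: 9.32
position: [0.5362, 0.0261, 0.124]
tool_rot: [3.042, 1.563, 0.933]
force: [5.1, 1.1, -2.2]
grip_width: 0.0092
```

```bash
python3 -c "
from h import *
tq()"
```

```text
t 9.32 p [0.5362 0.0261 0.124 ] yawY -0.5386 tilt [ 0.005  0.006 -1.   ] q [ 0.04  0.55 -0.26  1.93  0.21  0.69 -0.89] F [ 5.06  1.13 -2.2 ] M [ 0.276 -1.48   0.048] w 0.0092
MZ 0.048 e7 [ 2.5000e-02 -8.5100e+01 -1.7560e+00 -2.4149e+01 -5.7700e-01  1.9250e+00
 -1.4250e+00] turn 2.303130704580521
```

Request:
{"fn": "arm_command", "kwargs": {
  "commands": [
    {"dx":0.02,"dy":0,"dz":0,"twist":0.05},
    {"dx":0.02,"dy":0,"dz":0,"twist":0.1},
    {"dx":0.02,"dy":0,"dz":0,"twist":0.1}
  ]
}}

```text
clock: 9.57
position: [0.5365, 0.026, 0.1239]
tool_rot: [3.057, 1.563, 0.849]
force: [5.7, 0.6, -0.9]
grip_width: 0.0094
```

```bash
python3 -c "
from h import *
tq()"
```

```text
t 9.57 p [0.5365 0.026  0.1239] yawY -0.637 tilt [ 0.005  0.006 -1.   ] q [ 0.02  0.55 -0.24  1.93  0.19  0.68 -0.96] F [ 5.71  0.61 -0.92] M [ 0.134 -1.504  0.062] w 0.0094
MZ 0.062 e7 [ -0.106 -84.319  -1.281 -23.816  -0.727   1.868  -1.589] turn 2.4014820747480585
```

The torque is starting to rise on both signals (Mz and e7), so I'll use smaller steps.

Request:
{"fn": "arm_command", "kwargs": {
  "commands": [
    {"dx":0,"dy":0,"dz":0,"twist":0.05},
    {"dx":0,"dy":0,"dz":0,"twist":0.05},
    {"dx":0,"dy":0,"dz":0,"twist":0.05}
  ]
}}

```text
clock: 9.82
position: [0.5367, 0.0259, 0.124]
tool_rot: [3.061, 1.563, 0.808]
force: [5.7, 1.1, -2.7]
grip_width: 0.0089
```

```bash
python3 -c "
from h import *
tq()"
```

```text
t 9.82 p [0.5367 0.0259 0.124 ] yawY -0.6821 tilt [ 0.006  0.006 -1.   ] q [ 0.01  0.55 -0.22  1.93  0.18  0.68 -1.  ] F [ 5.67  1.13 -2.74] M [ 0.146 -1.487  0.065] w 0.0089
MZ 0.065 e7 [  0.22  -84.756  -1.42  -24.065  -0.415   1.936  -0.41 ] turn 2.4466354131401618
```

Request:
{"fn": "arm_command", "kwargs": {
  "commands": [
    {"dx":0,"dy":0,"dz":0,"twist":0.05},
    {"dx":0,"dy":0,"dz":0,"twist":0.05},
    {"dx":0,"dy":0,"dz":0,"twist":0.05}
  ]
}}

```text
clock: 10.07
position: [0.5367, 0.0258, 0.124]
tool_rot: [3.078, 1.563, 0.78]
force: [6.1, 1.4, -3.1]
grip_width: 0.0094
```

```bash
python3 -c "
from h import *
tq()"
```

```text
t 10.07 p [0.5367 0.0258 0.124 ] yawY -0.7274 tilt [ 0.006  0.006 -1.   ] q [ 0.    0.54 -0.21  1.93  0.17  0.68 -1.04] F [ 6.08  1.44 -3.07] M [ 0.083 -1.523  0.121] w 0.0094
MZ 0.121 e7 [  0.302 -84.907  -1.157 -24.099  -0.441   1.968  -0.439] turn 2.4919140895937746
```

Request:
{"fn": "arm_command", "kwargs": {
  "commands": [
    {"dx":0,"dy":0,"dz":0,"twist":0.05},
    {"dx":0,"dy":0,"dz":0,"twist":0.05},
    {"dx":0,"dy":0,"dz":0,"twist":0.05}
  ]
}}

```text
clock: 10.32
position: [0.5369, 0.0258, 0.124]
tool_rot: [3.082, 1.563, 0.739]
force: [4.9, 1.2, -1.9]
grip_width: 0.0089
```

```bash
python3 -c "
from h import *
tq()"
```

```text
t 10.32 p [0.5369 0.0258 0.124 ] yawY -0.7725 tilt [ 0.006  0.005 -1.   ] q [-0.01  0.54 -0.2   1.93  0.16  0.68 -1.07] F [ 4.91  1.23 -1.87] M [ 0.114 -1.488  0.216] w 0.0089
MZ 0.216 e7 [  0.318 -84.928  -0.898 -24.085  -0.477   1.987  -0.477] turn 2.537004424947441
```

Request:
{"fn": "arm_command", "kwargs": {
  "commands": [
    {"dx":0,"dy":0,"dz":0,"twist":0.05},
    {"dx":0,"dy":0,"dz":0,"twist":0.05},
    {"dx":0,"dy":0,"dz":0,"twist":0.05}
  ]
}}

```text
clock: 10.57
position: [0.537, 0.0256, 0.124]
tool_rot: [3.087, 1.563, 0.698]
force: [4.5, 0.5, -1.4]
grip_width: 0.0095
```

```bash
python3 -c "
from h import *
tq()"
```

```text
t 10.57 p [0.537  0.0256 0.124 ] yawY -0.8176 tilt [ 0.006  0.005 -1.   ] q [-0.02  0.54 -0.19  1.93  0.15  0.68 -1.11] F [ 4.51  0.54 -1.39] M [ 0.074 -1.542  0.216] w 0.0095
MZ 0.216 e7 [  0.321 -84.907  -0.642 -24.071  -0.512   1.993  -0.516] turn 2.582093926748222
```

Request:
{"fn": "arm_command", "kwargs": {
  "commands": [
    {"dx":0,"dy":0,"dz":0,"twist":0.05},
    {"dx":0,"dy":0,"dz":0,"twist":0.05},
    {"dx":0,"dy":0,"dz":0,"twist":0.05}
  ]
}}

```text
clock: 10.82
position: [0.5371, 0.0256, 0.124]
tool_rot: [3.098, 1.563, 0.665]
force: [5.5, 1.1, -2.0]
grip_width: 0.0095
```

```bash
python3 -c "
from h import *
tq()"
```

```text
t 10.82 p [0.5371 0.0256 0.124 ] yawY -0.8627 tilt [ 0.006  0.005 -1.   ] q [-0.03  0.54 -0.17  1.93  0.14  0.67 -1.15] F [ 5.54  1.07 -2.03] M [ 0.088 -1.572  0.257] w 0.0095
MZ 0.257 e7 [  0.321 -84.865  -0.388 -24.059  -0.547   1.989  -0.554] turn 2.627197168365955
```

Request:
{"fn": "arm_command", "kwargs": {
  "commands": [
    {"dx":0,"dy":0,"dz":0,"twist":0.01},
    {"dx":0,"dy":0,"dz":0,"twist":0.01}
  ]
}}

```text
clock: 10.98
position: [0.5372, 0.0255, 0.1239]
tool_rot: [3.088, 1.563, 0.648]
force: [5.1, 0.6, -3.0]
grip_width: 0.0094
```

```bash
python3 -c "
from h import *
tq()
crop(imaging.grab_frame('top'),240,400,140,280,5,'pics/top6.png')
crop(imaging.grab_frame('side'),270,370,150,250,6,'pics/side6.png')"
```

```text
t 10.98 p [0.5372 0.0255 0.1239] yawY -0.8686 tilt [ 0.006  0.005 -1.   ] q [-0.03  0.54 -0.17  1.93  0.14  0.67 -1.15] F [ 5.12  0.6  -3.03] M [ 0.147 -1.414  0.394] w 0.0094
MZ 0.394 e7 [  0.676 -84.752  -0.128 -24.16   -0.515   1.92   -0.518] turn 2.6331068892724625
```

View pics/side6.png

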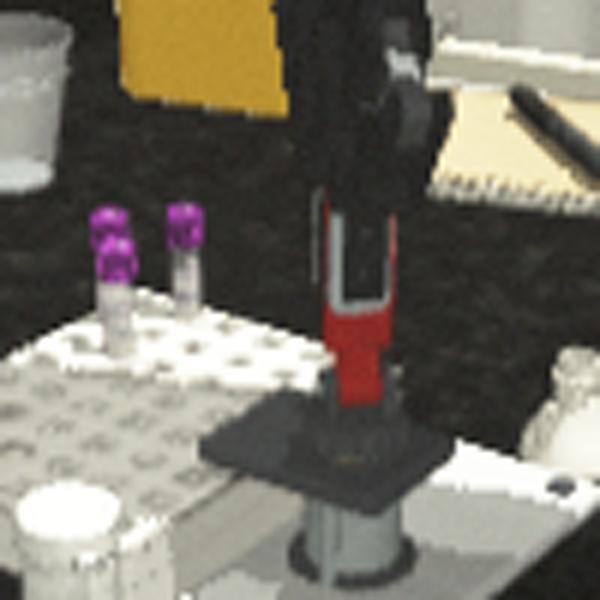

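The torque slope matches 0.9 N·m/rad, so I put the bolt at about 0.3 rad past touch. The lever is upright in the pads, centred at crop (360,260). I'll hold briefly, then release and lift.

Request:
{"fn": "arm_command", "kwargs": {
  "commands": [
    {"dx":0,"dy":0,"dz":0,"twist":0},
    {"dx":0,"dy":0,"dz":0,"twist":0},
    {"dx":0,"dy":0,"dz":0,"twist":0}
  ]
}}

```text
clock: 11.33
position: [0.5372, 0.0255, 0.1239]
tool_rot: [3.09, 1.563, 0.651]
force: [4.2, 0.2, -1.6]
grip_width: 0.0092
```

```bash
python3 -c "
from h import *
tq()"
```

```text
t 11.33 p [0.5372 0.0255 0.1239] yawY -0.8683 tilt [ 0.006  0.005 -1.   ] q [-0.03  0.54 -0.17  1.93  0.14  0.67 -1.15] F [ 4.17  0.24 -1.65] M [ 0.201 -1.428  0.361] w 0.0092
MZ 0.361 e7 [  0.821 -84.8    -0.219 -24.217  -0.412   1.918  -0.299] turn 2.6327928526228006
```

Request:
{"fn": "arm_command", "kwargs": {
  "commands": [
    {"dx":0,"dy":0,"dz":0,"twist":0},
    {"dx":0,"dy":0,"dz":0,"twist":0},
    {"dx":0,"dy":0,"dz":0,"twist":0},
    {"dx":0,"dy":0,"dz":0,"twist":0},
    {"dx":0,"dy":0,"dz":0,"twist":0}
  ],
  "grip": 0
}}

```text
clock: 11.75
position: [0.5369, 0.0254, 0.1239]
tool_rot: [3.119, 1.563, 0.68]
force: [-0.4, -0.1, 0.3]
grip_width: 0.0429
```

Request:
{"fn": "arm_command", "kwargs": {
  "commands": [
    {"dx":-2,"dy":0,"dz":0,"twist":0},
    {"dx":-4,"dy":0,"dz":0,"twist":0},
    {"dx":-6,"dy":0,"dz":0,"twist":0},
    {"dx":-7,"dy":0,"dz":0,"twist":0},
    {"dx":-7,"dy":1.5,"dz":0,"twist":0},
    {"dx":-7,"dy":3,"dz":0,"twist":0},
    {"dx":-7,"dy":4,"dz":0,"twist":0},
    {"dx":-7,"dy":4,"dz":0,"twist":0}
  ]
}}

```text
clock: 12.42
position: [0.5633, -0.0081, 0.1927]
tool_rot: [3.119, 1.565, 0.677]
force: [0.0, -0.1, 0.5]
grip_width: 0.0425
```

```bash
python3 -c "
from h import *
st()
im={n:imaging.grab_frame(n) for n in CI}
crop(im['top'],240,400,140,280,5,'pics/top7.png')
crop(im['side'],270,390,130,250,5,'pics/side7.png')"
```

```text
t 12.42 p [ 0.5633 -0.0081  0.1927] yawY -0.8713 tilt [ 0.005  0.004 -1.   ] q [ 0.04  0.48 -0.18  1.81  0.1   0.86 -1.06] F [ 0.05 -0.09  0.53] M [0.019 0.047 0.01 ] w 0.0425
```

View pics/side7.png

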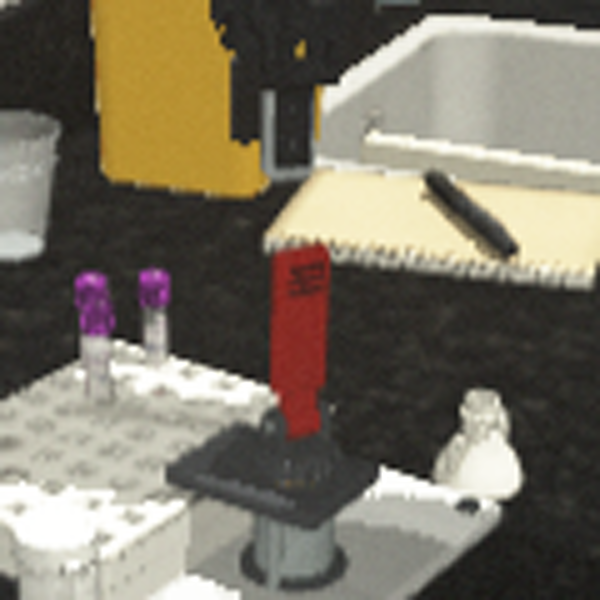

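View pics/top7.png

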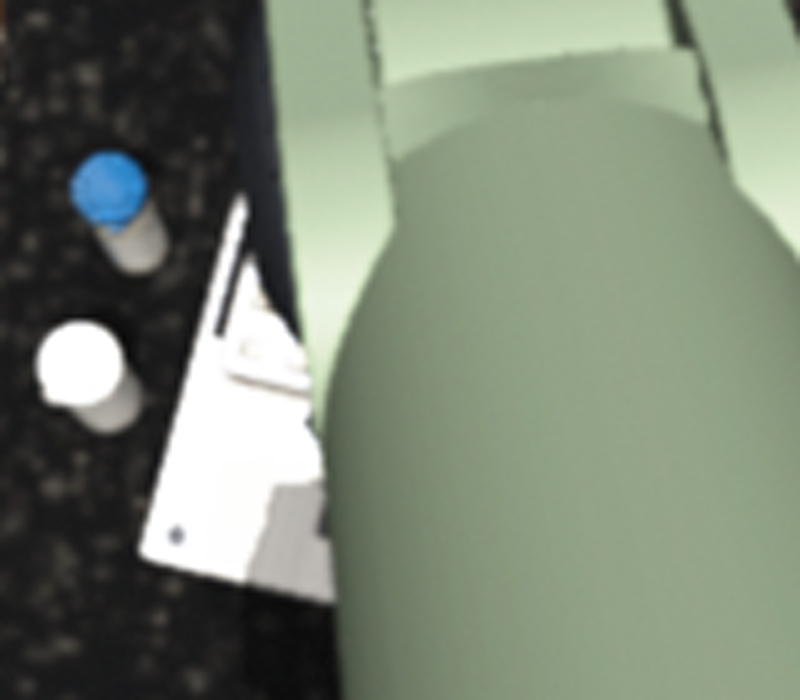

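Released: the vials haven't moved and the lever stays upright at (300,330) in the crop. The tool is about 43 mm behind it, on the side opposite the fold. I'll close the fingers and lower to the pushing height.

Request:
{"fn": "arm_command", "kwargs": {
  "commands": [
    {"dx":0,"dy":0,"dz":0.3,"twist":0},
    {"dx":0,"dy":0,"dz":0.3,"twist":0},
    {"dx":0,"dy":0,"dz":0.3,"twist":0},
    {"dx":0,"dy":0,"dz":0.3,"twist":0},
    {"dx":1.5,"dy":0,"dz":0.3,"twist":0},
    {"dx":3,"dy":0,"dz":0.3,"twist":0},
    {"dx":4,"dy":0,"dz":0.3,"twist":0},
    {"dx":4,"dy":0,"dz":0.3,"twist":0}
  ],
  "grip": 1
}}

```text
clock: 13.18
position: [0.559, -0.0075, 0.151]
tool_rot: [-2.567, 1.566, 1.276]
force: [-0.4, 0.0, 0.2]
grip_width: 0.0
```

Request:
{"fn": "arm_command", "kwargs": {
  "commands": [
    {"dx":0,"dy":-1,"dz":0,"twist":0},
    {"dx":0,"dy":-2,"dz":0,"twist":0},
    {"dx":0,"dy":-2,"dz":0,"twist":0}
  ]
}}

```text
clock: 13.43
position: [0.5452, 0.0096, 0.1517]
tool_rot: [-2.609, 1.565, 1.237]
force: [1.1, -2.6, -1.2]
grip_width: 0.0
```

```bash
python3 -c "
from h import *
st()
crop(imaging.grab_frame('side'),270,390,130,250,5,'pics/side8.png')"
```

```text
t 13.43 p [0.5452 0.0096 0.1517] yawY -0.8672 tilt [ 0.002  0.005 -1.   ] q [ 0.01  0.51 -0.18  1.89  0.12  0.75 -1.1 ] F [ 1.15 -2.58 -1.25] M [-0.587 -0.364  0.04 ] w 0.0
```

View pics/side8.png

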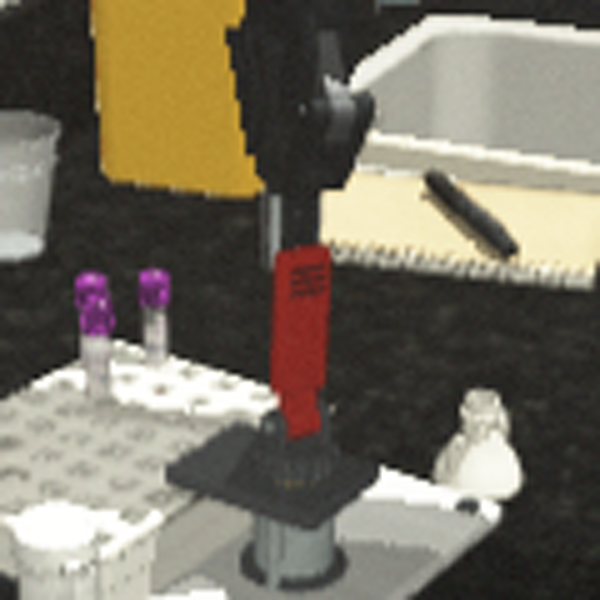

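Contact with the back face is starting (2.8 N). Next I'll push along the folding arc.

Request:
{"fn": "arm_command", "kwargs": {
  "commands": [
    {"dx":0.05,"dy":-1.0,"dz":0,"twist":0},
    {"dx":0.15,"dy":-1.85,"dz":0,"twist":0},
    {"dx":0.4,"dy":-2.75,"dz":0,"twist":0},
    {"dx":0.8,"dy":-3.6,"dz":0,"twist":0},
    {"dx":1.35,"dy":-4.35,"dz":0,"twist":0},
    {"dx":1.95,"dy":-5.05,"dz":0,"twist":0}
  ]
}}

```text
clock: 13.98
position: [0.5137, 0.0471, 0.1334]
tool_rot: [-3.089, 1.565, 0.756]
force: [0.5, -5.2, 8.1]
grip_width: 0.0003
```

```bash
python3 -c "
from h import *
s,R=st(); p=s['position']-np.array([.5452,.0096,.1517]); print((R.T@p*100).round(2))
crop(imaging.grab_frame('side'),270,390,130,250,5,'pics/side9.png')"
```

```text
t 13.98 p [0.5137 0.0471 0.1334] yawY -0.868 tilt [ 0.004  0.004 -1.   ] q [-0.07  0.5  -0.18  1.98  0.13  0.67 -1.2 ] F [ 0.51 -5.23  8.14] M [-1.214  0.102  0.042] w 0.0003
[ 1.83 -4.9  -0.01]
```

View pics/side9.png

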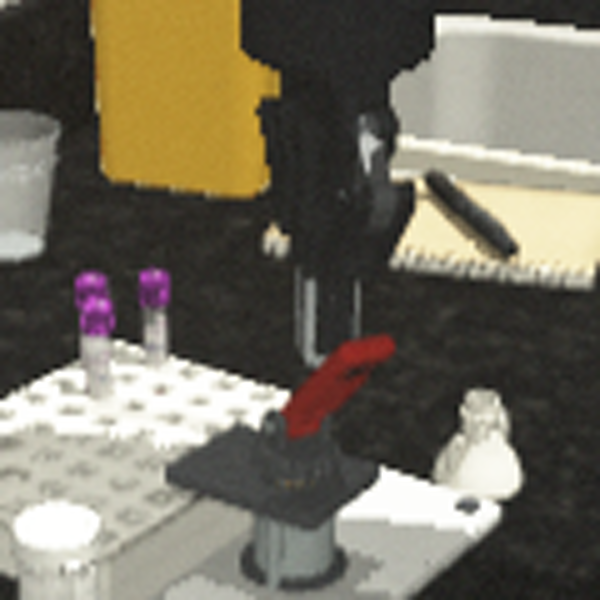

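Request:
{"fn": "arm_command", "kwargs": {
  "commands": [
    {"dx":0.8,"dy":-0.7,"dz":0,"twist":0},
    {"dx":1.6,"dy":-1.2,"dz":0,"twist":0},
    {"dx":2.2,"dy":-1.4,"dz":0,"twist":0},
    {"dx":2.8,"dy":-1.6,"dz":0,"twist":0},
    {"dx":3.3,"dy":-1.7,"dz":0,"twist":0},
    {"dx":3.6,"dy":-1.8,"dz":0,"twist":0}
  ]
}}

```text
clock: 14.53
position: [0.5008, 0.0616, 0.0966]
tool_rot: [-2.895, 1.566, 0.951]
force: [-2.4, -3.8, 9.6]
grip_width: -0.0001
```

```bash
python3 -c "
from h import *
s,R=st(); p=s['position']-np.array([.5452,.0096,.1517]); print((R.T@p*100).round(2))
crop(imaging.grab_frame('side'),270,390,130,250,5,'pics/side10.png')"
```

```text
t 14.53 p [0.5008 0.0616 0.0966] yawY -0.8671 tilt [ 0.003  0.004 -1.   ] q [-0.11  0.55 -0.16  2.03  0.15  0.57 -1.25] F [-2.44 -3.79  9.59] M [-0.959  0.436  0.045] w -0.0001
[ 5.52 -6.83  0.04]
```

View pics/side10.png

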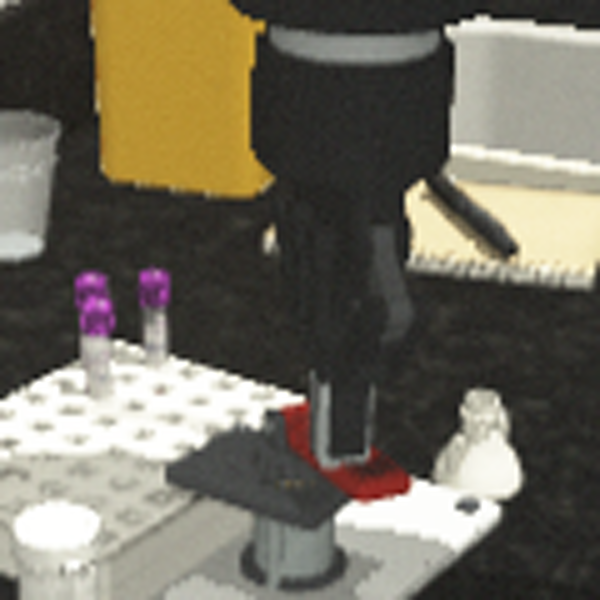

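Nearly flat. I'll press down in small steps until it stops.

Request:
{"fn": "arm_command", "kwargs": {
  "commands": [
    {"dx":0.2,"dy":0,"dz":0,"twist":0},
    {"dx":0.3,"dy":0,"dz":0,"twist":0},
    {"dx":0.3,"dy":0,"dz":0,"twist":0}
  ]
}}

```text
clock: 14.83
position: [0.5009, 0.0615, 0.094]
tool_rot: [-2.995, 1.566, 0.85]
force: [-3.1, -2.3, 11.3]
grip_width: 0.0002
```

Request:
{"fn": "arm_command", "kwargs": {
  "commands": [
    {"dx":0.2,"dy":0,"dz":0,"twist":0},
    {"dx":0.2,"dy":0,"dz":0,"twist":0}
  ]
}}

```text
clock: 15.0
position: [0.501, 0.062, 0.0932]
tool_rot: [-3.055, 1.566, 0.791]
force: [-7.3, -0.1, 22.5]
grip_width: -0.0003
```

```bash
python3 -c "
from h import *
st()"
```

```text
t 15.0 p [0.501  0.062  0.0932] yawY -0.8672 tilt [ 0.004  0.004 -1.   ] q [-0.12  0.56 -0.16  2.03  0.15  0.57 -1.25] F [-7.27 -0.15 22.53] M [-0.044  1.59   0.024] w -0.0003
```

The force rose to 22 N with the tip at z = 0.085, so it's at the stop. I'll hold a moment, then retreat upward and look.

Request:
{"fn": "arm_command", "kwargs": {
  "commands": [
    {"dx":0.1,"dy":0,"dz":0,"twist":0},
    {"dx":0.1,"dy":0,"dz":0,"twist":0},
    {"dx":0.1,"dy":0,"dz":0,"twist":0}
  ]
}}

```text
clock: 15.25
position: [0.5012, 0.062, 0.0934]
tool_rot: [3.115, 1.565, 0.677]
force: [-5.4, -0.7, 17.9]
grip_width: 0.0001
```

Request:
{"fn": "arm_command", "kwargs": {
  "commands": [
    {"dx":-1,"dy":0,"dz":0,"twist":0},
    {"dx":-3,"dy":0,"dz":0,"twist":0},
    {"dx":-6,"dy":0,"dz":0,"twist":0},
    {"dx":-9,"dy":0,"dz":0,"twist":0},
    {"dx":-12,"dy":0,"dz":0,"twist":0},
    {"dx":-14,"dy":0,"dz":0,"twist":0},
    {"dx":-14,"dy":0,"dz":0,"twist":0}
  ]
}}

```text
clock: 15.83
position: [0.5023, 0.062, 0.2382]
tool_rot: [2.85, 1.558, 0.412]
force: [0.9, -0.3, 1.1]
grip_width: -0.0002
```

```bash
python3 -c "
from h import *
st()
im={n:imaging.grab_frame(n) for n in CI}
crop(im['side'],230,390,150,290,5,'pics/side11.png');crop(im['top'],240,400,140,280,5,'pics/top11.png')"
```

```text
t 15.83 p [0.5023 0.062  0.2382] yawY -0.8674 tilt [ 0.011  0.005 -1.   ] q [-0.08  0.33 -0.2   1.91  0.08  0.89 -1.19] F [ 0.89 -0.28  1.13] M [-0.005 -0.052 -0.064] w -0.0002
```

View pics/side11.png

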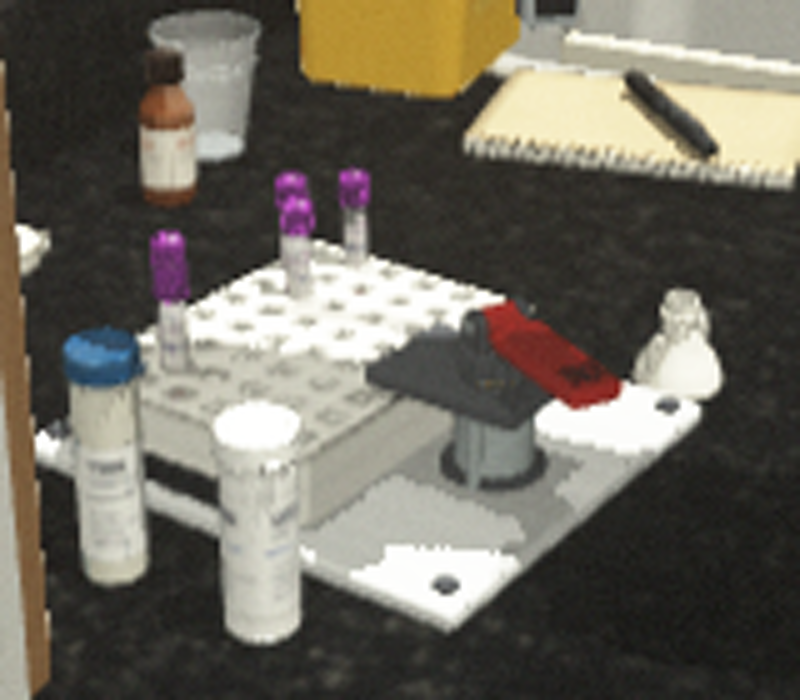

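```bash
python3 -c "
from h import *
D=np.array([-.647,.762,0])
for A in ([.532,.022],[.535,.025]):
  for z in(.082,.090,.087):
    P=np.array([*A,.082]);e=P+.08*D; e[2]=z; q=proj('side',e); print(A,z,((q-[230,150])*5).round(0), ((proj('side',P)-[230,150])*5).round(0))
"
```

```text
[0.532, 0.022] 0.082 [560. 404.] [498. 318.]
[0.532, 0.022] 0.09 [560. 386.] [498. 318.]
[0.532, 0.022] 0.087 [560. 393.] [498. 318.]
[0.535, 0.025] 0.082 [550. 406.] [489. 319.]
[0.535, 0.025] 0.09 [550. 388.] [489. 319.]
[0.535, 0.025] 0.087 [550. 395.] [489. 319.]
```

```bash
python3 -c "
from h import *
f=lambda u,v,z:onz('side',230+u/5,150+v/5,z)
for uv in [(597,391),(597,395)]:
  for z in(.082,.085):
    e=f(*uv,z); d=e[:2]-[.532,.022]; print(e.round(4),np.linalg.norm(d),np.arctan2(d[1],d[0]))
# top face end corners & root corners z=.087
a,b=f(572,402,.085),f(622,382,.085); print(a,b,np.linalg.norm(a-b),'D yaw',np.arctan2(*(a-b)[1::-1])+0)
c,d=f(486,322,.087),f(522,303,.087);
l=f(572,402,.085)-f(486,322,.087);r=f(621,380,.087)-f(522,303,.087);print(np.arctan2(l[1],l[0]),np.arctan2(r[1],r[0]))
"
```

```text
[0.4707 0.0662 0.082 ] 0.0755785104581287 2.5166776988397324
[0.4689 0.0715 0.085 ] 0.0802162530888972 2.4761813518896694
[0.4695 0.0694 0.082 ] 0.07838932175271056 2.4925878501471637
[0.4677 0.0747 0.085 ] 0.08307405372275374 2.4549999917621363
[0.47465388 0.08428614 0.085     ] [0.46244192 0.06009229 0.085     ] 0.02710119152792671 D yaw 1.103352230925923
2.4493070268825647 2.4785902665040527
```

View pics/top11.png

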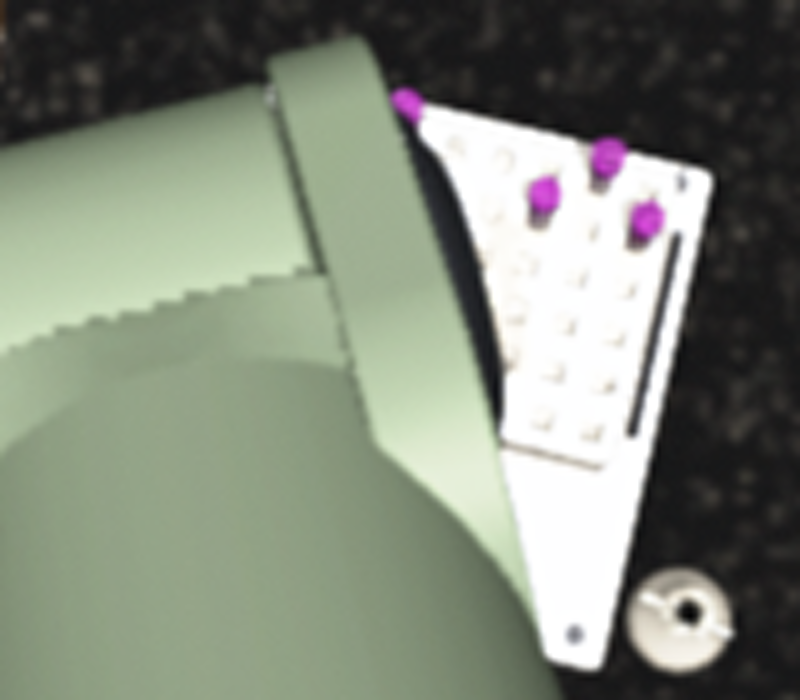

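```bash
python3 -c "
from h import *
st(); print(order.job_done())"
```

```text
t 15.93 p [0.5009 0.0616 0.2345] yawY -0.8672 tilt [ 0.007  0.004 -1.   ] q [-0.08  0.34 -0.2   1.92  0.08  0.89 -1.19] F [ 0.13  0.11 -1.15] M [0.022 0.048 0.007] w -0.0002
the job is handed in; nothing more can be done
None
```

I clamped the rack and handed the job in at about 16 s; no verdict was reported.

**Screwing in:** With the lever upright in the gripper, I turned the bolt clockwise by about 2.63 rad. The pad seems to have touched at about 2.3 rad. Past there the torque rose at about 0.86 N·m/rad, close to the expected 0.9. It was 0.36 N·m while I held it, which I put at about 0.3 rad past touching. Then I released the lever, folded it down along its arc with closed fingers, pressed it to its stop and lifted clear.

**Last checks:**
- **Lever:** the force jumped from 11 to 22 N at the height expected for flat, so I took that as the stop. The last side picture shows it lying flat.
- **Bolt tightness:** the lever's direction moved back about 0.2 rad after release. That matches the normal spring-back to roughly 0.09 mm of squeeze.
- **Bystanders:** the two vials and the funnel are where they were in the last side picture. In the last top view the arm hid both vials, so only the funnel was confirmed there.
- **Arm:** it is well above everything, with almost no force on it.

**What was less certain:**
- **Torque readings:** they were noisy, about ±0.05 N·m. The touch point is uncertain by about 0.05 rad, and taken at face value the joint-7 torque would have put the bolt further past touching.
- **Sideways drift:** the gripper drifted about 6 mm sideways while turning, with about 5 N of side force, so my camera estimate of the bolt axis was probably a few mm off.
- **Washer squeeze:** I could not measure this directly; it is inferred from the torque and the spring-back.

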